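# Square the test plates, draw the pack and tip it up for edge inspection

### The job

Tap the staggered ends of the three test plates until all are fully home against the rack's stop and flush with each other, then grip all three as one pack and draw it straight up, level, clear of the rack. Only then tip the pack about 45 degrees so that the ends which stood against the stop point up to the light, and finish while holding it still like that, the plates still flush and the pack's middle at least 15 cm above the bench. Leave the loupe, tape roll, bottle and glass reticle plate where they are.

Things in the scene. Friction and masses are not known exactly. Their poses are not given: they have to be found in the camera images.
- rack: fixed squaring rack: dark foot 118 x 64 x 6; two aluminium guide walls, inner gap 20, 5 thick, tops 27 above the bench, from x = -35 to +45; near (-x) end open, so plates stick out of the walls there 10 or more. x runs along the rack to the stop, y across. Origin: bench level, centre line, under the middle of a plate that is home (sizes in mm)
- rack_stop (a point): inner face of the aluminium stop across the rack's far end, 45 along x from the rack's origin, 26 above the bench; the stop is 34 wide, 8 thick, its top 47 above the bench. Rack fixed; the plates slide in it under 1 to 3 N (sizes in mm)
- tester_mid (a point): middle of the fixed blue-grey strength tester to the right of the rack, 200 above the bench, at its body top. Body 311 (x) x 387 (y); its column and crosshead rise to 630 above the bench: an arm that starts beyond it must pass above or around (sizes in mm)
- plate_blue: the blue test plate, standing on edge in the rack: 90 long (x, toward the stop), 6 thick (y), 60 high (z), 65-105 g, dark pin hole near each upper corner. Origin: middle of its lower long edge. Colour order varies; side by side the three fill 18-19. Fully home: origin at x = 0 of the rack, 6 above the bench; starts 5-21 short of it. Top edge 66 above the bench (sizes in mm)
- plate_grey: the bare grey aluminium test plate, standing on edge in the rack: 90 long (x, toward the stop), 6 thick (y), 60 high (z), 65-105 g, dark pin hole near each upper corner. Origin: middle of its lower long edge. Colour order varies; side by side the three fill 18-19. Fully home: origin at x = 0 of the rack, 6 above the bench; starts 5-21 short of it. Top edge 66 above the bench (sizes in mm)
- plate_copper: the copper-coloured test plate, standing on edge in the rack: 90 long (x, toward the stop), 6 thick (y), 60 high (z), 65-105 g, dark pin hole near each upper corner. Origin: middle of its lower long edge. Colour order varies; side by side the three fill 18-19. Fully home: origin at x = 0 of the rack, 6 above the bench; starts 5-21 short of it. Top edge 66 above the bench (sizes in mm)
- plate_blue_center (a point): middle of that plate, 30 above its lower long edge (sizes in mm)
- plate_grey_center (a point): middle of that plate, 30 above its lower long edge (sizes in mm)
- plate_copper_center (a point): middle of that plate, 30 above its lower long edge (sizes in mm)
- loupe: bystander: black magnifier barrel, 37 across, 34 high, origin under its centre (sizes in mm)
- tape_roll: bystander: beige tape roll lying flat, 70 across, 19 high, origin under its centre (sizes in mm)
- wash_bottle: bystander: white bottle with a blue cap, 58 across, 118 high, origin under its centre (sizes in mm)
- reticle_plate: bystander: alloy frame with a glass window lying flat, 30 x 62 x 8, origin under its centre (sizes in mm)

How it is judged (in metres and radians):
On the way, in this order (a step that is already met when the one before it is completed fails the run):
1. all three plates home against the stop, flush, still standing in the rack (x of each of plate_blue, plate_grey, plate_copper in the frame of rack above -0.0025 m and height (world z) of each of plate_blue, plate_grey, plate_copper below 0.012 m), for 0.2 s.
2. the pack of three drawn up clear of the rack (lower edges 50 mm above the bench), still level within 17 degrees and above the rack (height (world z) of each of plate_blue, plate_grey, plate_copper above 0.05 m and angle between plate_blue's own x axis and vertical between 1.27 and 1.87 rad and angle between plate_grey's own x axis and vertical between 1.27 and 1.87 rad and angle between plate_copper's own x axis and vertical between 1.27 and 1.87 rad and horizontal distance between each of plate_blue, plate_grey, plate_copper and rack below 0.05 m), for 0.1 s.
At the end, for the whole second after the job is handed in: Fingers press on the outer plates of the pack; each plate's middle over 130 mm above the bench, stop end 30 to 60 degrees up, plates flush within 4 mm lengthwise and 6 mm in height, off the rack, under 0.03 m/s (height (world z) of each of plate_blue_center, plate_grey_center, plate_copper_center above 0.13 m and angle between plate_blue's own x axis and vertical between 0.52 and 1.05 rad and angle between plate_grey's own x axis and vertical between 0.52 and 1.05 rad and angle between plate_copper's own x axis and vertical between 0.52 and 1.05 rad and x of plate_blue in the frame of plate_grey between -0.004 and 0.004 m and x of plate_copper in the frame of plate_grey between -0.004 and 0.004 m and z of plate_blue in the frame of plate_grey between -0.006 and 0.006 m and z of plate_copper in the frame of plate_grey between -0.006 and 0.006 m and contact force between each of plate_blue, plate_grey, plate_copper and rack below 0.05 N and linear speed of each of plate_blue, plate_grey, plate_copper below 0.03 m/s and (contact force between each of plate_blue, plate_grey and the fingers above 1 N or contact force between each of plate_blue, plate_copper and the fingers above 1 N or contact force between each of plate_grey, plate_copper and the fingers above 1 N)); the arm keeps its last pose, push and grip.
It fails at once if the loupe is moved more than 30 mm (distance of loupe from where it was at the start of the episode above 0.03 m).
It fails at once if the tape roll is moved more than 30 mm (distance of tape_roll from where it was at the start of the episode above 0.03 m).
It fails at once if the wash bottle is moved more than 30 mm (distance of wash_bottle from where it was at the start of the episode above 0.03 m).
It fails at once if the reticle plate is moved more than 30 mm (distance of reticle_plate from where it was at the start of the episode above 0.03 m).
It also fails if it takes over 67 s, if anything falls off the work surface, if the arm or the gripper's body presses on something with over 40 N, if the wrist force passes 120 N, or if a joint passes its speed limit or range.

### The arm

A 6-joint arm with a two-finger parallel gripper is mounted at the origin on a cart in front of the work surface, level with it; the furniture and walls round the work are solid. World frame = base frame: x ahead of the robot, y to its left, z up, the work surface at z = 0. Lengths are in mm, angles in rad, forces in N, time in s.
With the tool pointing down it reaches from about 275 to 850 mm from the base axis. Payload 19 kg.
Tool frame: the origin (TCP) lies at the very end of the fingers, on their centre line; the grasp point (between the pads) lies 19 mm behind it; z points along the fingers, y is the line along which they close (so a half turn about z gives the same grasp; the last joint's range is limited). The gripper opens to 85 mm and grips with 20 to 120 N. Pads are 22 mm wide; open, the fingers measure 114 mm over their backs; the gripper's body (76 mm by 85 mm) begins 54 mm behind the grasp point. The pads swing forward as they close: fully open they stand 13 mm farther back than shut.
Start: joints at [1.079, 0.15, 1.437, -0, 1.554, -0.134], TCP at [201.375, 538.552, 231.267] pointing down, gripper open.
Joint ranges: [-2.8, 2.8], [-0.68, 2.1], [0.12, 2.68], [-1.39, 4.53], [0.16, 2.79], [-2.81, 2.81]. Speed limits (rad/s): [1.89, 1.89, 2.22, 3.01, 3.01, 3.01].

### API

Orientations are given as [roll, pitch, yaw] about the fixed x, y, z axes, in that order (R = Rz(yaw) Ry(pitch) Rx(roll)).
In Python, from workcell import status, get_image, get_calibration, manip gives the robot as it stands. The module is installed in compiled form; this text tells all that it offers.
- The arm moves only by the tool play_rows, never from a script. Its argument "motion" is a list of rows, each a list of 5 numbers: the shift along the tool's x, y, z in m, then the turn about the tool's z in rad, then the opening, from 0 (shut) to 1 (fully open). In form: [[tx, ty, tz, turn, fingers], ...]. A call has 1 to 12 rows; each row is the pose to reach, as a shift and turn from the pose commanded when the call began, along the tool's axes at that moment; what a row does not reach only later rows make up. A row lasts 1/12 s, in which the tool goes at most 41.7 mm and 7.16 degrees, less where a joint would pass 70% of its speed; a pose out of reach is approached as far as the arm can. A call with a gripper value outside its range is refused whole. The fingers move at their own pace and stop on an object; "grip_force" is the grip in N (left out, the last holds). Time passes only in rows, so rows that repeat a pose let the fingers close. It gives the time, the measured TCP pose, the force, the opening and the grip force at its end, in the units of the state.
- status.get_obs(): the state, without advancing time (a new reading comes with each control period).
- get_image(name): name is "scene" or "top" or "wrist"; returns the picture (384x512x3 uint8, blue, green, red); there is no depth.
- get_calibration(name): a dict with "intrinsics" (3x3 intrinsics, pixels), "k1" (the pictures are not rectified: a ray, as slopes to the right and down, at radius r is drawn at 1 + k1 r^2 times it, then the intrinsics apply), "world_from_camera" (4x4, takes a point from camera to world coordinates); the wrist camera has in their place "T_tool_cam" (4x4, takes a point from camera to tool coordinates, whose origin is the TCP and whose axes are the flange's). Camera axes: x right, y up, looking along -z (the intrinsics and any distortion apply to the point x, -y, -z); pixel columns grow to the right and rows downward; lengths in mm; the calibration is good to about 2 mm. A picture is of the moment at which its call begins: read the wrist's pose just before it. get_calibration takes no time and is no camera call.
- manip.sign_off(): hands the job in; it is judged then, once.
The state is a dict: "clock": time; "joint_positions": joint angles; "qvel": joint speeds; "joint_efforts": joint torques, N m; "eef_pos": TCP position; "tool_rot": TCP orientation; "wrist_force": force on the tool from outside, world axes, zero at the start; "ft_torque": the same for the moment, N m; "opening": finger opening in mm; "grip_force": force on a finger pad.
Only numpy, scipy, OpenCV 4.12 (cv2) and the standard library are available. Lean on these libraries where they do the work, as an engineer would, in place of code of your own. Each camera call takes 0.05 s, during which the arm holds its last target. There are 200 camera calls.

## Working session

There is one attempt and no reset: what is moved stays moved. The work goes in short steps, Python scripts to look and compute and a tool call to move; the robot and the scene stay as the last step left them, time stands still between calls to the robot, and variables do not carry over. Pictures are saved under pics/ and viewed, at most 10 in all, crops included, and the job is handed in when it is done.

Besides the shell and the picture viewer there is one more tool, called by a JSON object that holds its "fn" and its "kwargs", one argument or row to a line. play_rows: Moves the arm, as the interface text tells. Its arguments: {"type":"object","properties":{"motion":{"type":"array"},"grip_force":{"type":"number"}},"required":["motion"]}

```bash
mkdir -p pics; python3 - <<'E'
from workcell import status,get_image,get_calibration
import cv2,numpy as np
o=status.get_obs();print({k:np.round(v,3) for k,v in o.items()})
for n in("scene","top"):
    cv2.imwrite(f"pics/{n}0.png",get_image(n));c=get_calibration(n);print(n,c)
print(get_calibration("wrist"))
E
```

```text
{'clock': np.float64(0.0), 'joint_positions': array([ 1.079,  0.151,  1.438, -0.   ,  1.554, -0.134]), 'qvel': array([ 0.   ,  0.002,  0.002,  0.001, -0.001, -0.001]), 'joint_efforts': array([-2.0000e-03, -7.1307e+01, -5.7085e+01, -0.0000e+00,  9.0000e-03,
        0.0000e+00]), 'eef_pos': array([201.27 , 538.353, 230.682]), 'tool_rot': array([-3.14 , -0.   ,  2.784]), 'wrist_force': array([0.376, 0.531, 0.01 ]), 'ft_torque': array([ 0.012, -0.013, -0.004]), 'grip_force': np.float64(0.0), 'opening': np.float64(85.192)}
scene {'intrinsics': array([[498.07342641,   0.        , 253.49988584],
       [  0.        , 498.07342641, 193.10127597],
       [  0.        ,   0.        ,   1.        ]]), 'k1': -0.15354477130287164, 'world_from_camera': array([[ 5.80443429e-01,  4.32446409e-01, -6.89982267e-01,
        -4.90022877e+02],
       [-8.14157197e-01,  2.92298840e-01, -5.01706534e-01,
        -7.95995078e+02],
       [-1.52801722e-02,  8.52966290e-01,  5.21742297e-01,
         8.98698516e+02],
       [ 0.00000000e+00,  0.00000000e+00,  0.00000000e+00,
         1.00000000e+00]])}
top {'int
[... 408 characters left out ...]
  1.80458178e-01,  9.83582410e-01,
         1.28331645e+03],
       [ 0.00000000e+00,  0.00000000e+00,  0.00000000e+00,
         1.00000000e+00]])}
{'intrinsics': array([[327.95077589,   0.        , 255.39144848],
       [  0.        , 327.95077589, 192.63294979],
       [  0.        ,   0.        ,   1.        ]]), 'k1': 0.02867618390739576, 'T_tool_cam': array([[-5.76322761e-04,  9.53523630e-01,  3.01317697e-01,
         7.73689076e+01],
       [ 9.99999604e-01,  7.54050713e-04, -4.73528910e-04,
        -1.27417153e-01],
       [-6.78729829e-04,  3.01317305e-01, -9.53523687e-01,
        -1.42769865e+02],
       [ 0.00000000e+00,  0.00000000e+00,  0.00000000e+00,
         1.00000000e+00]])}
```

View pics/scene0.png

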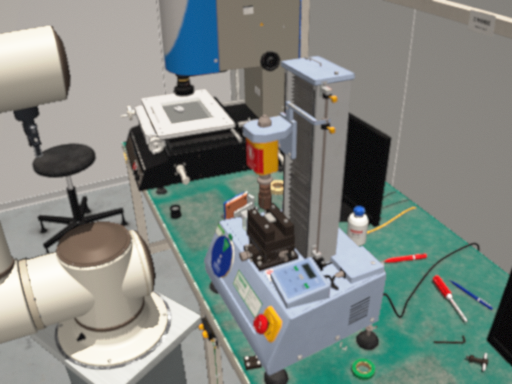

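View pics/top0.png

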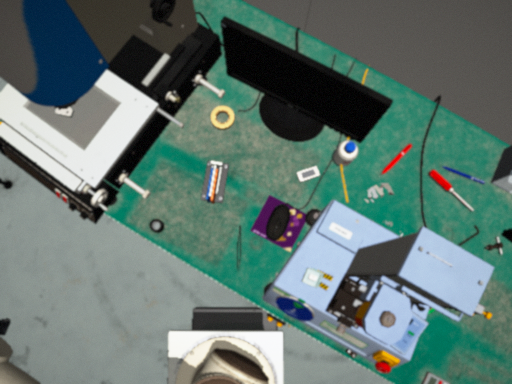

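The scene view shows the rack left of the tester around (238,205). In the top view the rack is at (215,182), the loupe at (157,225), the tape at (222,117), the bottle at (346,150) and the reticle plate at (308,173).

```bash
cat > h.py <<'E'
import numpy as np,cv2
from workcell import status,get_image,get_calibration
from scipy.spatial.transform import Rotation as Ro
def pose():
    o=status.get_obs();T=np.eye(4);T[:3,:3]=Ro.from_euler('xyz',o['tool_rot']).as_matrix();T[:3,3]=o['eef_pos'];return T
def cam(n,T=None):
    c=get_calibration(n);W=c.get('world_from_camera') if n!='wrist' else T@c['T_tool_cam']
    return c['intrinsics'],c['k1'],W
def px2w(n,uv,z,T=None):
    K,k,W=cam(n,T);uv=np.array(uv,float).reshape(-1,1,2)
    p=cv2.undistortPoints(uv,K,np.array([k,0,0,0.]))[:,0]
    d=np.c_[p[:,0],-p[:,1],-np.ones(len(p))]@W[:3,:3].T
    s=(np.broadcast_to(z,len(p))-W[2,3])/d[:,2];return W[:3,3]+d*s[:,None]
def w2px(n,P,T=None):
    K,k,W=cam(n,T);q=(np.array(P,float).reshape(-1,3)-W[:3,3])@W[:3,:3]
    q=q*[1,-1,-1];return cv2.projectPoints(q,np.zeros(3),np.zeros(3),K,np.array([k,0,0,0.]))[0][:,0]
E
python3 - <<'E'
from h import *
i=cv2.imread('pics/top0.png')[145:220,180:250]
cv2.imwrite('pics/topc.png',cv2.resize(i,None,fx=8,fy=8,interpolation=cv2.INTER_CUBIC))
print(px2w('top',[(215,182),(157,225),(222,117),(346,150),(308,173)],0).round(0))
E
```

```text
[[ 572.   36.    0.]
 [ 445.  201.    0.]
 [ 771.   18.    0.]
 [ 670. -351.    0.]
 [ 599. -236.    0.]]
```

View pics/topc.png

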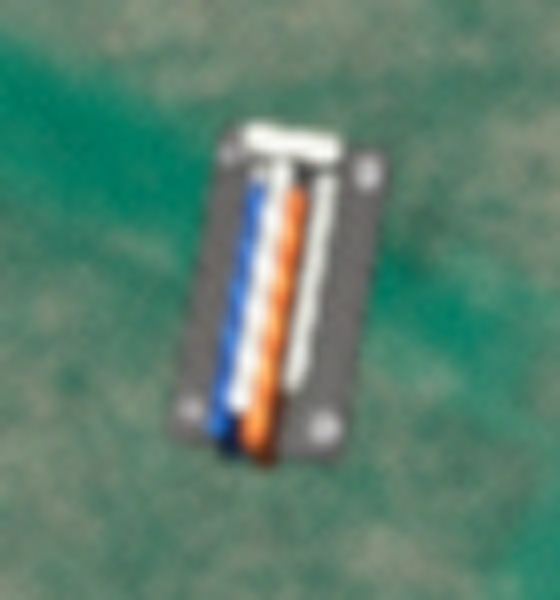

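The stop is at the far end (292,143 in the crop), with blue, grey and copper running left to right. The blue and copper near ends are at about (222,440) and (258,450), and grey's is at about (240,400).

```bash
python3 - <<'E'
from h import *
f=lambda l:[((u-3.5)/8+180,(v-3.5)/8+145) for u,v in l]
c=px2w('top',f([(225,128),(388,157),(335,458),(168,435)]),6);print(c.round(1))
s=px2w('top',f([(245,133),(340,150)]),47);print('stop',s.round(1))
d=(c[0]+c[1]-c[2]-c[3])/2;print(d,np.degrees(np.arctan2(d[1],d[0])),np.hypot(*d[:2]),'centre',c.mean(0))
e=c[1]-c[0];print(np.degrees(np.arctan2(e[0],-e[1])), np.hypot(*e[:2]))
print('plate near/far', px2w('top',f([(218,430),(238,402),(255,445),(257,182),(282,165),(299,187)]),66).round(1))
E
```

```text
[[634.4  57.7   6. ]
 [623.5  -2.2   6. ]
 [512.1  15.5   6. ]
 [520.4  75.9   6. ]]
stop [[621.8  46.3  47. ]
 [615.7  12.5  47. ]]
[112.72323913 -17.96212967   0.        ] -9.053802715494504 114.14537547072935 centre [572.59748638  36.71765192   6.        ]
-10.301112497016597 60.81884832144715
plate near/far [[511.8  51.7  66. ]
 [521.6  45.   66. ]
 [506.6  38.9  66. ]
 [599.3  39.9  66. ]
 [605.4  31.3  66. ]
 [597.5  25.3  66. ]]
```

{"fn": "play_rows", "kwargs": {
  "motion": [
    [-0.462,-0.352,-0.04,-0.19,0],
    [-0.462,-0.352,-0.04,-0.19,0],
    [-0.462,-0.352,-0.04,-0.19,0],
    [-0.462,-0.352,-0.04,-0.19,0],
    [-0.462,-0.352,-0.04,-0.19,0],
    [-0.462,-0.352,-0.04,-0.19,0],
    [-0.462,-0.352,-0.04,-0.19,0],
    [-0.462,-0.352,-0.04,-0.19,0],
    [-0.462,-0.352,-0.04,-0.19,0],
    [-0.462,-0.352,-0.04,-0.19,0],
    [-0.462,-0.352,-0.04,-0.19,0],
    [-0.462,-0.352,-0.04,-0.19,0]
  ]
}}

```text
clock: 1.1
eef_pos: [465.9, 117.2, 265.5]
tool_rot: [-3.142, -0.0, 2.974]
wrist_force: [0.6, 0.6, 0.6]
opening: -0.1
grip_force: 0.0
```

{"fn": "play_rows", "kwargs": {
  "motion": [
    [-0.04,-0.04,0.03,0,0],
    [-0.05,-0.055,0.065,0,0],
    [-0.05,-0.055,0.065,0,0],
    [-0.05,-0.055,0.065,0,0],
    [-0.05,-0.055,0.065,0,0]
  ]
}}

```text
clock: 1.52
eef_pos: [505.2, 56.4, 199.9]
tool_rot: [-3.141, -0.002, 2.972]
wrist_force: [-0.2, 0.4, 0.9]
opening: -0.1
grip_force: 0.0
```

```bash
python3 - <<'E'
from h import *
T=pose();np.save('pics/T1.npy',T);i=get_image('wrist')
print(status.get_obs()['eef_pos'],status.get_obs()['tool_rot'])
cv2.imwrite('pics/w1f.png',i)
cv2.imwrite('pics/w1.png',cv2.resize(i,(800,600),interpolation=cv2.INTER_CUBIC))
E
```

```text
[505.44617757  57.01822762 201.02689521] [3.14145434e+00 1.78749714e-05 2.97359517e+00]
```

View pics/w1.png

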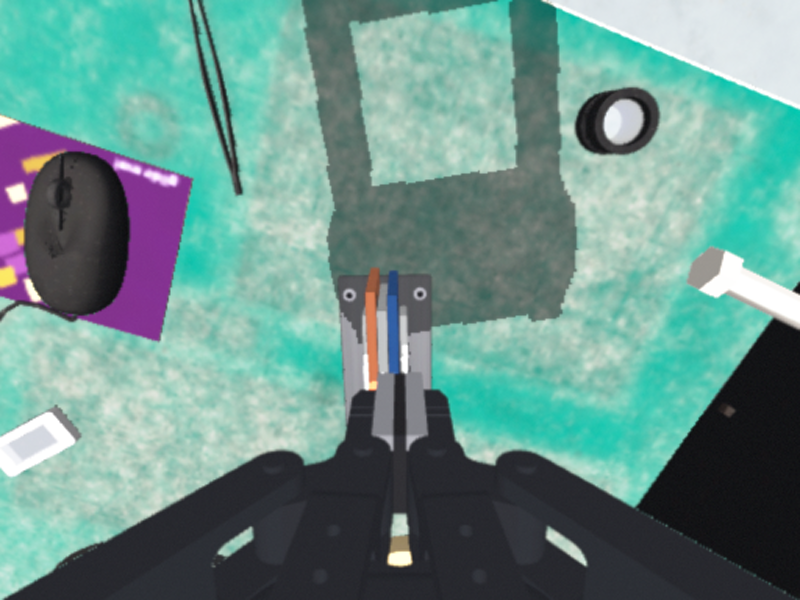

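Wrist view: near foot corners at (337,277) and (432,275), copper end at (375,270), blue at (393,272) and grey at about (384,285), with the fingers slightly to the right of the pack.

```bash
python3 - <<'E'
from h import *
T=np.load('pics/T1.npy');s=512/800
q=lambda l,z:px2w('wrist',np.array(l)*s,z,T)
c=q([(337,277),(432,275)],6);print(c.round(1)); print('mid',c.mean(0).round(1),'w',np.hypot(*(c[0]-c[1])[:2]))
print('screws',q([(349,294),(420,294)],6).round(1))
O=np.array([570.4,37.5]);a=np.radians(-9.5)
for a in np.radians([-9.0,-9.5,-10]):
  u=np.array([np.cos(a),np.sin(a)]);v=np.array([-u[1],u[0]])
  f=lambda p:np.c_[(p[:,:2]-O)@u,(p[:,:2]-O)@v].round(1)
  print(f(c)[:, :].tolist(),f(q([(375,270),(393,272),(384,285)],66)).tolist(),'low',f(q([(375,270),(393,272)],6)).tolist(), f(q([(393,272),(393,372),(377,270),(371,388)],66)).tolist())
i=cv2.imread('pics/w1f.png')[165:260,200:295];cv2.imwrite('pics/w1c.png',cv2.resize(i,(570,570),interpolation=cv2.INTER_CUBIC))
E
```

```text
[[509.6  13.    6. ]
 [519.1  76.7   6. ]]
mid [514.3  44.9   6. ] w 64.47186478377024
screws [[522.8  18.6   6. ]
 [531.   66.6   6. ]]
[[-56.2, -33.7], [-56.8, 30.7]] [[-75.7, -4.8], [-74.4, 5.2], [-67.0, 0.1]] low [[-60.8, -7.8], [-59.3, 4.3]] [[-74.4, 5.2], [-13.5, 4.2], [-75.7, -3.7], [-3.2, -9.1]]
[[-55.9, -34.2], [-57.1, 30.2]] [[-75.6, -5.4], [-74.5, 4.6], [-67.0, -0.5]] low [[-60.7, -8.4], [-59.3, 3.8]] [[-74.5, 4.6], [-13.5, 4.1], [-75.6, -4.3], [-3.1, -9.1]]
[[-55.6, -34.7], [-57.3, 29.7]] [[-75.6, -6.1], [-74.5, 3.9], [-67.0, -1.1]] low [[-60.7, -8.9], [-59.3, 3.3]] [[-74.5, 3.9], [-13.6, 4.0], [-75.6, -5.0], [-3.0, -9.1]]
```

View pics/w1c.png

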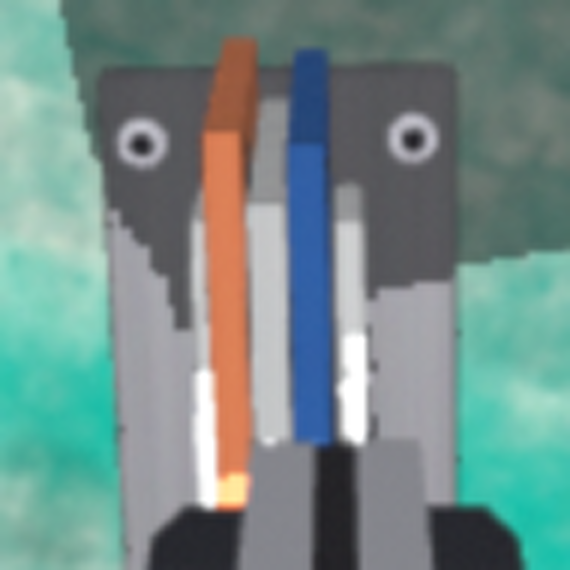

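Foot is square to the tool to within about 1°. In the crop the near top corners are copper y≈130, grey y≈205, blue y≈143, and the pack spans x≈203–328.

```bash
python3 - <<'E'
from h import *
T=np.load('pics/T1.npy')
g=lambda l,z:px2w('wrist',np.array(l)/6+[200-.4,165-.4],z,T)
a=T[:3,0]*-1;u=a[:2]/np.hypot(*a[:2]);v=np.array([-u[1],u[0]]);t=T[:2,3]
f=lambda p:np.c_[(p[:,:2]-t)@u,(p[:,:2]-t)@v].round(1).tolist()
print('rel TCP (fwd,left): corners top', f(g([(203,130),(243,130),(250,205),(280,205),(290,143),(327,143)],66)))
print('bottom', f(g([(238,38),(312,48)],6)))
print('foot',f(g([(97,68),(456,65)],6)),'screw',f(g([(142,144),(413,138)],6)))
print('wall near ends z27',f(g([(192,215),(337,220),(362,220)],27)))
# pack left/right lines further along
print('far', f(g([(222,470),(246,470),(300,440),(330,440)],66)))
E
```

```text
rel TCP (fwd,left): corners top [[4.0, -19.3], [4.0, -13.4], [15.5, -12.5], [15.5, -8.1], [5.9, -6.5], [6.0, -1.1]]
bottom [[4.7, -16.9], [6.5, -3.9]]
foot [[10.1, -41.9], [9.6, 21.5]] screw [[24.1, -34.4], [23.0, 14.0]]
wall near ends z27 [[30.4, -24.1], [31.3, 0.4], [31.3, 4.7]]
far [[58.8, -17.4], [58.8, -13.7], [53.7, -5.3], [53.7, -0.7]]
```

{"fn": "play_rows", "kwargs": {
  "motion": [
    [0.03,-0.01,0.03,0,0],
    [0.03,-0.01,0.07,0,0],
    [0.03,-0.01,0.11,0,0],
    [0.03,-0.01,0.15,0,0],
    [0.03,-0.01,0.175,0,0],
    [0.03,-0.01,0.175,0,0],
    [0.025,-0.01,0.175,0,0],
    [0.02,-0.01,0.175,0,0],
    [0.015,-0.01,0.175,0,0],
    [0.01,-0.01,0.175,0,0],
    [0.005,-0.01,0.175,0,0],
    [0.0,-0.01,0.175,0,0]
  ]
}}

```text
clock: 2.57
eef_pos: [504.7, 46.8, 26.8]
tool_rot: [3.141, 0.001, 2.974]
wrist_force: [-8.6, 1.4, 13.7]
opening: -0.0
grip_force: 2.9
```

{"fn": "play_rows", "kwargs": {
  "motion": [
    [-0.002,0,0,0,0],
    [-0.004,0,0,0,0],
    [-0.006,0,0,0,0],
    [-0.008,0,0,0,0],
    [-0.008,0,0,0,0]
  ]
}}

```text
clock: 2.98
eef_pos: [512.7, 45.4, 26.8]
tool_rot: [3.141, 0.001, 2.974]
wrist_force: [-4.1, 0.9, 11.3]
opening: -0.2
grip_force: 1.5
```

{"fn": "play_rows", "kwargs": {
  "motion": [
    [-0.002,0,0,0,0],
    [-0.003,0,0,0,0],
    [-0.003,0,0,0,0]
  ]
}}

```text
clock: 3.23
eef_pos: [514.4, 45.1, 26.7]
tool_rot: [-3.142, -0.002, 2.974]
wrist_force: [-17.4, 3.2, 21.4]
opening: -0.3
grip_force: 8.0
```

{"fn": "play_rows", "kwargs": {
  "motion": [
    [-0.001,0,0,0,0],
    [-0.001,0,0,0,0],
    [-0.001,0,0,0,0],
    [0.01,0,0,0,0],
    [0.015,0,0,0,0],
    [0.015,0,-0.04,0,0],
    [0.013,0,-0.08,0,0],
    [0.012,0,-0.12,0,0],
    [0.012,0,-0.16,0,0],
    [0.012,0,-0.175,0,0],
    [0.012,0,-0.175,0,0],
    [0.012,0,-0.175,0,0]
  ]
}}

```text
clock: 4.23
eef_pos: [503.4, 46.9, 201.5]
tool_rot: [3.141, 0.002, 2.974]
wrist_force: [-0.2, -0.3, -1.1]
opening: -0.1
grip_force: 0.0
```

```bash
python3 - <<'E'
from h import *
T=pose();np.save('pics/T2.npy',T);i=get_image('wrist')
print(T[:3,3],status.get_obs()['tool_rot'])
cv2.imwrite('pics/w2f.png',i)
i=i[165:260,200:295];cv2.imwrite('pics/w2c.png',cv2.resize(i,(570,570),interpolation=cv2.INTER_CUBIC))
E
```

```text
[503.41545933  46.8803769  201.4847226 ] [-3.14150065e+00  9.33313617e-05  2.97367765e+00]
```

View pics/w2c.png

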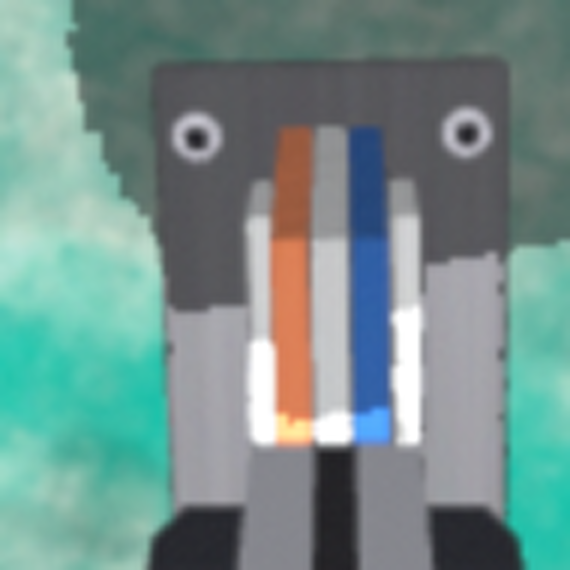

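All three plates are flush: near top corners at crop y≈238, spanning x≈272–388. Next I check that they are home and where the centre is.

```bash
python3 - <<'E'
from h import *
T=np.load('pics/T2.npy')
g=lambda l,z:px2w('wrist',np.array(l)/6+[200-.4,165-.4],z,T)
a=T[:3,0]*-1;u=a[:2]/np.hypot(*a[:2]);v=np.array([-u[1],u[0]]);t=T[:2,3]
f=lambda p:np.c_[(p[:,:2]-t)@u,(p[:,:2]-t)@v].round(1).tolist()
print('top',f(g([(272,238),(388,238)],66)),'bot',f(g([(280,127),(381,127)],6)))
print('wall z27',f(g([(246,218),(420,213)],27)),'foot',f(g([(152,64),(508,60)],6)),'screw',f(g([(197,137),(467,132)],6)))
E
```

```text
top [[21.9, -9.3], [21.9, 8.1]] bot [[22.3, -9.7], [22.3, 8.4]]
wall z27 [[32.2, -15.0], [31.3, 14.6]] foot [[10.6, -32.3], [9.9, 30.8]] screw [[24.1, -24.6], [23.2, 23.8]]
```

{"fn": "play_rows", "kwargs": {
  "motion": [
    [-0.02,0,0,0,1],
    [-0.042,0,0,0,1],
    [-0.042,0,0,0,1],
    [-0.042,0,0.03,0,1],
    [-0.042,0,0.06,0,1],
    [-0.042,0,0.09,0,1],
    [-0.042,0,0.12,0,1],
    [-0.042,0,0.15,0,1],
    [-0.042,0,0.165,0,1],
    [-0.042,0,0.17,0,1],
    [-0.042,0,0.17,0,1],
    [-0.042,0,0.17,0,1]
  ],
  "grip_force": 60
}}

```text
clock: 5.28
eef_pos: [544.4, 39.9, 30.8]
tool_rot: [-3.141, -0.0, 2.974]
wrist_force: [-0.1, -0.3, 0.7]
opening: 85.3
grip_force: 0.0
```

{"fn": "play_rows", "kwargs": {
  "motion": [
    [0,0,0,0,0],
    [0,0,0,0,0],
    [0,0,0,0,0],
    [0,0,0,0,0],
    [0,0,0,0,0],
    [0,0,0,0,0],
    [0,0,0,0,0],
    [0,0,0,0,0]
  ]
}}

```text
clock: 5.95
eef_pos: [544.4, 40.0, 30.9]
tool_rot: [-3.142, 0.0, 2.974]
wrist_force: [-2.5, 0.7, 6.1]
opening: 17.8
grip_force: 59.2
```

{"fn": "play_rows", "kwargs": {
  "motion": [
    [0,0,-0.005,0,0],
    [0,0,-0.012,0,0],
    [0,0,-0.02,0,0],
    [0,0,-0.03,0,0],
    [0,0,-0.04,0,0],
    [0,0,-0.05,0,0],
    [0,0,-0.06,0,0],
    [0,0,-0.066,0,0],
    [0,0,-0.07,0,0],
    [0,0,-0.07,0,0],
    [0,0,-0.07,0,0]
  ]
}}

```text
clock: 6.87
eef_pos: [544.2, 39.9, 100.3]
tool_rot: [-3.141, -0.0, 2.974]
wrist_force: [0.4, 0.3, -2.8]
opening: 17.3
grip_force: 58.6
```

```bash
python3 - <<'E'
from h import *
T=pose();np.save('pics/T3.npy',T);w=get_image('wrist')[120:300,150:350];s=get_image('scene')[160:260,190:310]
print(T[:3,3],status.get_obs()['wrist_force'])
cv2.imwrite('pics/c3.png',np.hstack([cv2.resize(w,(444,400)),cv2.resize(s,(340,400),interpolation=cv2.INTER_CUBIC)]))
E
```

```text
[544.18905146  39.9131861  100.30355129] [ 0.18973273 -0.49524611 -3.32227998]
```

View pics/c3.png

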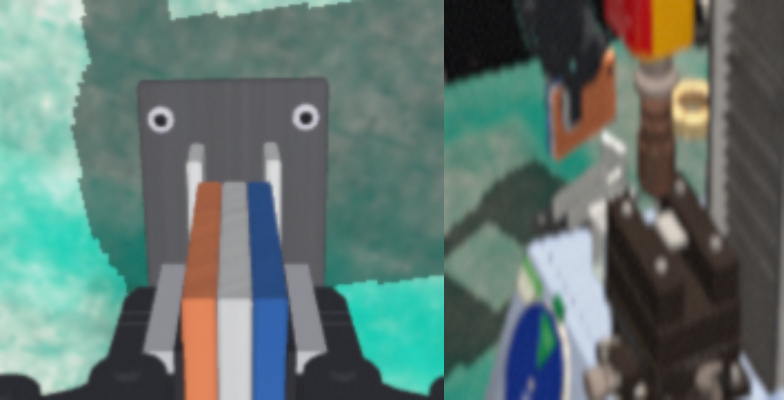

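The pack is flush and level above the rack. The tool only turns about its own axis, so I will tip the pack in-hand by rolling its stop end on the top of the fixed stop.

{"fn": "play_rows", "kwargs": {
  "motion": [
    [-0.012,0,0,0,0],
    [-0.024,0,0,0,0],
    [-0.035,0,0,0,0],
    [-0.035,0,0,0,0],
    [-0.035,0,0.01,0,0],
    [-0.035,0,0.02,0,0],
    [-0.035,0,0.026,0,0],
    [-0.035,0,0.026,0,0]
  ],
  "grip_force": 30
}}

```text
clock: 7.63
eef_pos: [577.6, 34.3, 72.5]
tool_rot: [-3.141, -0.003, 2.974]
wrist_force: [-0.6, -0.5, -2.4]
opening: 17.5
grip_force: 58.5
```

{"fn": "play_rows", "kwargs": {
  "motion": [
    [0.001,0,0.002,0,0],
    [0.002,0,0.004,0,0],
    [0.004,0,0.0055,0,0],
    [0.0055,0,0.007,0,0],
    [0.007,0,0.009,0,0],
    [0.007,0,0.009,0,0]
  ]
}}

```text
clock: 8.13
eef_pos: [572.7, 35.2, 66.8]
tool_rot: [3.142, 0.003, 2.974]
wrist_force: [-0.1, 0.1, 10.2]
opening: 17.0
grip_force: 61.7
```

{"fn": "play_rows", "kwargs": {
  "motion": [
    [0,0,0,0,0.01],
    [0,0,0,0,0.01],
    [0,0,0,0,0.01],
    [0.001,0,0.001,0,0.01],
    [0.002,0,0.002,0,0.01],
    [0.003,0,0.004,0,0.01],
    [0.005,0,0.006,0,0.01],
    [0.006,0,0.008,0,0.01],
    [0.006,0,0.008,0,0.01]
  ],
  "grip_force": 30
}}

```text
clock: 8.88
eef_pos: [566.7, 36.2, 58.7]
tool_rot: [3.142, 0.003, 2.974]
wrist_force: [-2.1, -0.4, 9.5]
opening: 17.3
grip_force: 63.3
```

```bash
python3 - <<'E'
from h import *
T=pose();w=get_image('wrist')[120:300,150:350];s=get_image('scene')[160:260,190:310]
print(T[:3,3],status.get_obs()['wrist_force'])
cv2.imwrite('pics/c4.png',np.hstack([cv2.resize(w,(444,400)),cv2.resize(s,(340,400),interpolation=cv2.INTER_CUBIC)]))
E
```

```text
[566.66027968  36.17548741  58.6880826 ] [-1.67102186 -0.12801099  9.43619112]
```

View pics/c4.png

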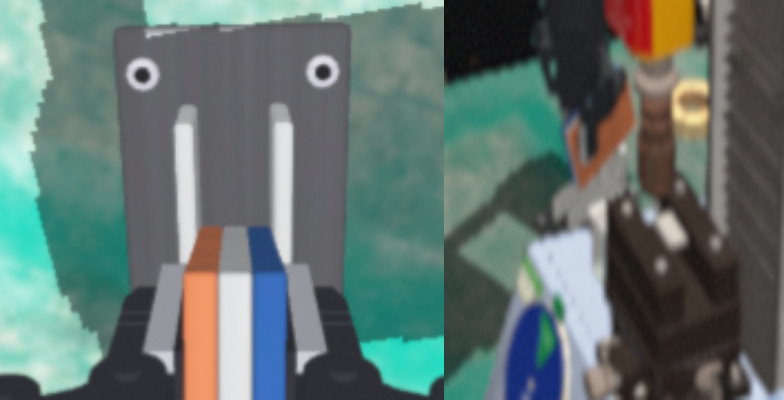

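Tipping works: near face foreshortened, plates still flush, about 18° so far. Continuing the arc.

{"fn": "play_rows", "kwargs": {
  "motion": [
    [0.0015,0,0.002,0,0.01],
    [0.003,0,0.004,0,0.01],
    [0.004,0,0.006,0,0.01],
    [0.005,0,0.008,0,0.01],
    [0.006,0,0.01,0,0.01],
    [0.007,0,0.012,0,0.01],
    [0.0075,0,0.014,0,0.01],
    [0.008,0,0.016,0,0.01],
    [0.0085,0,0.018,0,0.01],
    [0.009,0,0.02,0,0.01],
    [0.009,0,0.022,0,0.01],
    [0.009,0,0.022,0,0.01]
  ]
}}

```text
clock: 9.98
eef_pos: [557.3, 37.8, 36.1]
tool_rot: [-3.142, 0.001, 2.974]
wrist_force: [-4.9, -0.1, 7.9]
opening: 17.0
grip_force: 65.0
```

{"fn": "play_rows", "kwargs": {
  "motion": [
    [0,0,-0.004,0,0],
    [0,0,-0.012,0,0],
    [0,0,-0.022,0,0],
    [0,0,-0.037,0,0],
    [0,0,-0.054,0,0],
    [0,0,-0.072,0,0],
    [0,0,-0.09,0,0],
    [0,0,-0.108,0,0],
    [0,0,-0.126,0,0],
    [0,0,-0.14,0,0],
    [0,0,-0.147,0,0],
    [0,0,-0.15,0,0]
  ],
  "grip_force": 90
}}

```text
clock: 10.98
eef_pos: [557.4, 37.7, 187.2]
tool_rot: [3.141, 0.002, 2.974]
wrist_force: [-0.4, -0.7, -2.2]
opening: 16.7
grip_force: 88.5
```

{"fn": "play_rows", "kwargs": {
  "motion": [
    [0,0,0,0,0],
    [0,0,0,0,0],
    [0,0,0,0,0],
    [0,0,0,0,0],
    [0,0,0,0,0],
    [0,0,0,0,0]
  ]
}}

```text
clock: 11.48
eef_pos: [557.0, 37.8, 185.1]
tool_rot: [-3.141, -0.001, 2.974]
wrist_force: [-0.4, 0.3, -3.2]
opening: 17.1
grip_force: 88.5
```

```bash
python3 - <<'E'
from h import *
T=pose();w=get_image('wrist')[150:330,150:350];s=get_image('scene')[100:220,190:310]
print(T[:3,3],status.get_obs()['wrist_force'],np.abs(status.get_obs()['qvel']).max())
cv2.imwrite('pics/c5.png',np.hstack([cv2.resize(w,(400,400)),cv2.resize(s,(400,400),interpolation=cv2.INTER_CUBIC)]))
E
```

```text
[557.00628643  37.7763357  185.0641671 ] [-0.13165204  0.23143811 -3.38700721] 0.001992113194220312
```

View pics/c5.png

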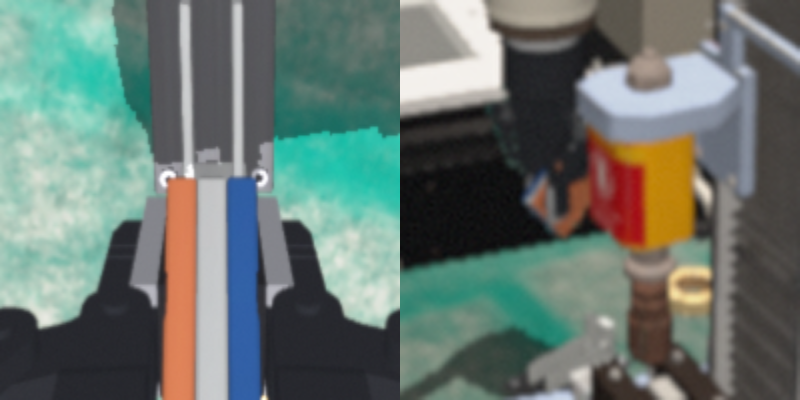

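The three near edges line up at crop row ≈178, so the plates are flush. In the scene view the near face runs from about (540,178) to (562,235). I will check the tilt against the model.

```bash
python3 - <<'E'
from h import *
T=pose();u=-T[:3,0];v=np.array([-u[1],u[0],0]);z=np.array([0,0,1.]);P=T[:3,3]+19*z
for th in (25,35,42,50,60):
    c,s=np.cos(np.radians(th)),np.sin(np.radians(th));X=c*u+s*z;Z=-s*u+c*z
    pt=lambda x,h,y:P+X*(x+25)+Z*(h-44)+v*y
    pts=[pt(-45,60,9),pt(-45,60,-9),pt(-45,0,9),pt(-45,0,-9),pt(45,0,-9)]
    print(th,'wristrow',((w2px('wrist',[pts[0]],T)[0]-[150,150])/[.5,.45]).round(0),'scene',((w2px('scene',pts)-[190,100])/.3+[400,0]).round(0).tolist())
E
```

```text
25 wristrow [257. 178.] scene [[518.0, 196.0], [531.0, 202.0], [541.0, 239.0], [554.0, 245.0], [616.0, 179.0]]
35 wristrow [256. 164.] scene [[517.0, 200.0], [531.0, 207.0], [547.0, 235.0], [561.0, 241.0], [616.0, 165.0]]
42 wristrow [255. 158.] scene [[517.0, 203.0], [531.0, 210.0], [552.0, 231.0], [565.0, 238.0], [615.0, 156.0]]
50 wristrow [253. 153.] scene [[518.0, 207.0], [531.0, 213.0], [556.0, 226.0], [570.0, 233.0], [613.0, 146.0]]
60 wristrow [252. 150.] scene [[519.0, 210.0], [533.0, 217.0], [562.0, 220.0], [575.0, 226.0], [609.0, 134.0]]
```

```bash
python3 - <<'E'
from h import *
T=pose();im=get_image('scene');x0,y0,f=218,142,12
c0=cv2.resize(im[y0:y0+40,x0:x0+33],None,fx=f,fy=f,interpolation=cv2.INTER_CUBIC);o=c0.copy()
u=-T[:3,0];v=np.array([-u[1],u[0],0]);z=np.array([0,0,1.]);P=T[:3,3]+19*z
for th,col in ((30,(0,0,255)),(42,(0,255,0)),(55,(255,0,255))):
    c,s=np.cos(np.radians(th)),np.sin(np.radians(th));X=c*u+s*z;Z=-s*u+c*z
    pt=lambda x,h,y:P+X*(x+25)+Z*(h-44)+v*y
    q=w2px('scene',[pt(-45,60,9),pt(-45,60,-9),pt(45,60,-9),pt(45,0,-9),pt(-45,0,-9),pt(-45,0,9),pt(-45,60,9)])
    cv2.polylines(o,[((q-[x0,y0]+.5)*f).astype(int)],False,col,1)
cv2.imwrite('pics/c6.png',np.hstack([c0,o]))
E
```

```text
(no output)
```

View pics/c6.png

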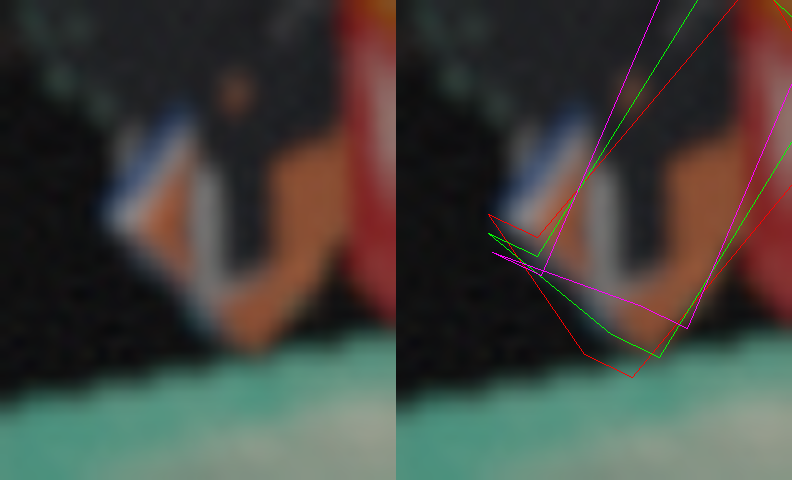

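Three edge slopes agree on about 35–36°. That is inside the band but low, so I will repeat the roll on the stop for about 8° more.

{"fn": "play_rows", "kwargs": {
  "motion": [
    [-0.007,0,0.02,0,0],
    [-0.007,0,0.045,0,0],
    [-0.007,0,0.07,0,0],
    [-0.007,0,0.095,0,0],
    [-0.007,0,0.115,0,0],
    [-0.007,0,0.125,0,0],
    [-0.007,0,0.13,0,0],
    [-0.007,0,0.133,0,0],
    [-0.007,0,0.133,0,0]
  ]
}}

```text
clock: 12.38
eef_pos: [564.3, 36.6, 52.9]
tool_rot: [-3.142, 0.001, 2.974]
wrist_force: [-0.9, 0.7, -2.6]
opening: 16.7
grip_force: 88.5
```

{"fn": "play_rows", "kwargs": {
  "motion": [
    [0,0,0.002,0,0],
    [0.0005,0,0.004,0,0],
    [0.001,0,0.006,0,0],
    [0.001,0,0.006,0,0]
  ]
}}

```text
clock: 12.72
eef_pos: [562.9, 36.8, 46.4]
tool_rot: [-3.142, 0.0, 2.974]
wrist_force: [-0.2, -0.3, -3.2]
opening: 16.8
grip_force: 88.5
```

{"fn": "play_rows", "kwargs": {
  "motion": [
    [0.0,0,0.002,0,0],
    [0.0005,0,0.004,0,0],
    [0.001,0,0.006,0,0],
    [0.001,0,0.006,0,0]
  ]
}}

```text
clock: 13.05
eef_pos: [562.0, 37.0, 40.3]
tool_rot: [-3.142, -0.0, 2.974]
wrist_force: [-2.1, 0.6, 1.6]
opening: 16.9
grip_force: 89.0
```

{"fn": "play_rows", "kwargs": {
  "motion": [
    [0.0003,0,0.002,0,0],
    [0.0006,0,0.004,0,0],
    [0.001,0,0.006,0,0],
    [0.001,0,0.007,0,0],
    [0.001,0,0.007,0,0]
  ]
}}

```text
clock: 13.47
eef_pos: [561.2, 37.2, 34.4]
tool_rot: [-3.142, 0.001, 2.974]
wrist_force: [-9.1, 1.3, 13.7]
opening: 16.9
grip_force: 91.7
```

{"fn": "play_rows", "kwargs": {
  "motion": [
    [0,0,-0.004,0,0],
    [0,0,-0.012,0,0],
    [0,0,-0.022,0,0],
    [0,0,-0.037,0,0],
    [0,0,-0.054,0,0],
    [0,0,-0.072,0,0],
    [0,0,-0.09,0,0],
    [0,0,-0.108,0,0],
    [0,0,-0.126,0,0],
    [0,0,-0.14,0,0],
    [0,0,-0.147,0,0],
    [0,0,-0.15,0,0]
  ]
}}

```text
clock: 14.47
eef_pos: [561.4, 37.1, 185.0]
tool_rot: [3.141, 0.002, 2.974]
wrist_force: [0.7, 0.3, -2.9]
opening: 17.1
grip_force: 89.6
```

{"fn": "play_rows", "kwargs": {
  "motion": [
    [0,0,0,0,0],
    [0,0,0,0,0],
    [0,0,0,0,0],
    [0,0,0,0,0],
    [0,0,0,0,0],
    [0,0,0,0,0]
  ]
}}

```text
clock: 14.97
eef_pos: [560.9, 37.1, 183.0]
tool_rot: [-3.141, -0.001, 2.974]
wrist_force: [-0.2, -0.5, -3.3]
opening: 16.6
grip_force: 89.6
```

```bash
python3 - <<'E'
from h import *
o=status.get_obs();print(o['eef_pos'],o['wrist_force'],o['opening'])
# orange mask in wrist: near-edge rows for each colour column; scene: orange lower boundary slope
w=get_image('wrist').astype(int);b,g,r=w[...,0],w[...,1],w[...,2]
for n,m in(('copper',(r>b+60)&(r>g+40)),('blue',(b>r+60)&(b>g+40))):
    ys,xs=np.nonzero(m[200:300,215:300]);print(n,[int(200+ys[xs==x].min()) for x in np.unique(xs)],)
s=get_image('scene').astype(int)[135:190,225:250];b,g,r=s[...,0],s[...,1],s[...,2]
m=(r>b+30)&(r>g+15)&(r<g*2)
for row,l in zip(range(135,190),m): 
    if l.any(): print(row,''.join('#' if x else '.' for x in l))
E
```

```text
[560.92560845  37.12599059 183.04724461] [-0.19392891 -0.5191092  -3.3261435 ] 16.59938557735617
copper [267, 241, 228, 228, 228, 228, 227, 227, 227, 227, 227, 227, 227, 227, 227, 228]
blue [228, 228, 227, 227, 227, 228, 228, 227, 227, 227, 227, 227, 228, 228, 250, 289]
138 .....................##..
139 .....................###.
140 .....................#.##
141 ........................#
147 .....................#.##
148 .....................#.##
149 .............#..........#
150 .............#..........#
151 ........................#
152 ........................#
153 ........................#
154 ...................##...#
155 .........#.......#####..#
156 ........##......######...
157 .......###......######...
158 .......###......######...
159 ......####.......#####...
160 ......####.......#####...
161 ......####.......#####...
162 ......####.......#####...
163 .......###......######...
164 ........##......#####....
165 ...............#####.....
166 .............#######.....
167 .............######......
168 .............#####.......
169 ..............####.......
170 ...............#.........
```

```bash
python3 -c "
from workcell import manip;print(manip.sign_off())"
```

```text
the job is handed in; nothing more can be done
None
```

I handed the job in with all three plates tapped home, lifted level as one pack and held still: they look flush, stop ends about 40° up by estimate, middle about 20 cm above the bench. The tool can't tilt, so I tipped the pack in the grip by rolling it on the rack's stop; sign-off returned no verdict.

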